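# Rebuild the foam detectors of the beer lines

### The arm

A 7-joint arm with a two-finger parallel gripper is mounted at the origin on the work surface. World frame = base frame: x ahead of the robot, y to its left, z up, the work surface at z = 0. Lengths are in m, angles in rad, forces in N, time in s.
With the tool pointing down it reaches from about 0.4 to 0.85 m from the base axis. Payload 10.4 kg.
Tool frame: the origin (TCP) lies where the fingers leave the gripper's body, on its centre line; the fingertips stand 73 mm ahead of it and the grasp point (between the pads) lies 54 mm ahead of it (hold_point_z is the distance from the TCP to the grasp point, in m); z points along the fingers, y is the line along which they close (so a half turn about z gives the same grasp; the last joint's range is limited). The gripper opens to 85 mm and grips with 20 to 120 N. Pads are 22 mm wide; open, the fingers measure 114 mm over their backs; the gripper's body (76 mm by 85 mm) begins 54 mm behind the grasp point. The pads swing forward as they close: fully open they stand 13 mm farther back than shut.
Start: joints at [-1.236, 0.332, -0.065, 1.46, 0.022, 1.35, -0.088], TCP at [0.219, 0.585, 0.304] pointing down, gripper open.
Joint ranges: [-2.6, 2.6], [-0.5, 2.12], [-1.47, 1.34], [0.16, 2.42], [-1.27, 4.41], [0.06, 2.06], [-2.6, 2.6]. Speed limits (rad/s): [2.22, 2.22, 2.79, 2.79, 3.14, 3.14, 3.14].

### API

Orientations are given as a unit quaternion [w, x, y, z].
In Python, from plant import * gives the robot as it stands. The module is installed in compiled form; this text tells all that it offers.
- The arm moves only by the shell command python3 -m jog 'ROWS'. ROWS is JSON, a list of rows, each an object with "linear": the shift along the tool's x, y, z as a fraction of full scale, a list of three; "angular": the turn, a rotation vector about the tool's x, y, z as a fraction of full scale, a list of three; "grip": the closure, from -1 (fully open) to 1 (shut). In form: [{"linear": [x, y, z], "angular": [ax, ay, az], "grip": grip}, ...]. A call has 1 to 20 rows; each row is the pose to reach, as a shift and turn from the pose commanded when the call began, along the tool's axes at that moment, turning the shorter way round; what a row does not reach only later rows make up. Full scale, the value 1, is 0.4 m for a shift and pi rad for a turn. A row lasts 1/8 s, in which the tool goes at most 62.5 mm and 10.7 degrees, less where a joint would pass 70% of its speed; a pose out of reach is approached as far as the arm can. A call with a number of a shift or a turn outside -1 to 1 is refused whole. A call with a gripper value outside its range is refused whole. The fingers move at their own pace and stop on an object; the grip force is fixed at half the most. Time passes only in rows, so rows that repeat a pose let the fingers close. It gives the time, the measured TCP pose, the force, the opening and the grip force at its end, in the units of the state.
- observe(): the state, without advancing time (a new reading comes with each control period).
- capture(name): name is "scene" or "top"; returns (picture, depth): 384x512x3 uint8, red, green, blue; 384x512 float32, m along the optical axis (not along the pixel's ray), 0 where there is no reading.
- camera_info(name): a dict with "vfov" (degrees; the focal length in pixels is half the picture's height over the tangent of half this angle, whatever the lens; pixels are square), "cx", "cy" (the principal point, pixels), "dist_coeffs" ([k1, k2, p1, p2, k3] as OpenCV has them; the pictures are not rectified), "origin" and "rotation" of the camera in the world. Camera axes: x right, y up, looking along -z (the intrinsics and any distortion apply to the point x, -y, -z); pixel columns grow to the right and rows downward; lengths in m; the calibration is good to about 2 mm. A picture is of the moment at which its call begins. camera_info takes no time and is no camera call.
- job_done(): hands the job in; it is judged then, once.
The state is a dict: "time_s": time; "joint_positions": joint angles; "dq": joint speeds; "joint_efforts": joint torques, N m; "position": TCP position; "orientation": TCP orientation; "force": force on the tool from outside, world axes, zero at the start; "moment": the same for the moment, N m; "grip_width": finger opening in m; "finger_force": force on a finger pad.
Only numpy, scipy, OpenCV 4.12 (cv2) and the standard library are available. Lean on these libraries where they do the work, as an engineer would, in place of code of your own. Each camera call takes 0.05 s, during which the arm holds its last target. There are 200 camera calls.

### The job

Put the bar's foam detectors back together: stand one float in the dished seat of each of the three bases on the plate, and lock every clear cover over a base with its float inside, pins down through the gaps and turned clockwise by the winged handle until it is tight on its stop, with the handle in line with the plate. Somebody has already locked one cover on the middle base with no float in it, so that one has to come off; one or two more covers stand on the bench, and if there are only two in all, any one base stays open. Leave the other things on the bench where they are.

Things in the scene. Friction and masses are not known exactly. Their poses are not given: they have to be found in the camera images.
- bank: Dark steel mounting plate, 112 x 374 x 6 mm, screwed to the bench and carrying the three detector bases in a row, 130 mm apart; origin at the centre of its underside, long side along its y, z up. Short brass hose tails stick out 29 mm beyond the bases on its +x side.
- base1: Left-hand detector base (+y end of the plate). All bases alike: open round aluminium cup fixed on the plate, 110 mm outside, bore 96 mm, rim 44 mm above the origin, which is the centre of its underside, 6 mm above the bench; z up, y along the plate. Round the seat lies a sprung rubber seal, 57 to 74 mm diameter, top at z = 20 mm, yielding 2 N/mm.
- base2: Middle base. In all bases: dished brass seat in the middle, 50 degree cone, lip 51 mm across at z = 27 mm; a float slides to its centre, origin then 9.5 mm above the base's. Two lugs reach in from the rim to 79 mm diameter: seen from above, counter-clockwise from base +x, at -15 to 48 and 165 to 228 degrees; between them are the gaps for a cover's pins.
- base3: Right-hand base (-y end). In all bases: each lug's underside is a ramp, at z = 36 mm at its 48 (228) degree end, falling to 31.5 mm at 12 (192), then level to a stop that halts a pin at 0 (180) degrees. So a cover goes in with its pins at 58 to 155 degrees (70 is good) and is turned clockwise (seen from above) about 70 degrees.
- bell1: Clear cover, upright; this one or the next may be missing (None from the start). All covers alike: 120 mm tall, 0.3 kg, origin at the centre of the open lower edge, z up. 72 mm outside, 62 inside, roof inside at 80, steel collar below, black cap top at 90. On the cap a black winged handle: flat bar 14 mm thick (along x), 60 long (along y), from 90 to 120 mm height.
- bell2: Another cover, the same. Two steel pins, 8 mm thick, stick out along its +x and -x to 91 mm over all, axes 12 mm above the lower edge. A half turn about z makes no difference. Set down in a base with its pins in the gaps it rests on the seal, origin about 18.5 mm above the base's.
- bell3: Another cover, the same, at the start locked on the empty middle base: turned counter-clockwise 60 degrees or more it lifts off. A cover resting on the seal it is pressed down about 3 mm (6 N) and turned clockwise to the stop (up to 0.5 N m); the ramps hold it: origin 15.5 mm above the base's, its x parallel to the base's x, handle in line with the plate.
- float1: Float, 70 mm tall, 0.12 kg, bottom-heavy so that it rights itself, upright; origin at the centre of its underside, z up. All alike: convex (spherical) brass base rounding out from an 18 mm flat foot to 47 mm diameter at 24 mm height, white body 47 mm across up to 38 mm, tapering to a round stem 16 mm thick from 44 to 70 mm height.
- float2: Another float, the same.
- float3: Another float, the same.
- stopper: Bystander: nickel bottle stopper standing on its head, 36 mm diameter, 58 mm tall; origin at its underside.
- shaker_cap: Bystander: dented copper shaker cap, 45 mm diameter, 42 mm tall; origin at its underside.
- pourer_block: Bystander: clear acrylic pourer block, 70 x 45 x 30 mm with one short spout 52 mm high; origin at its underside.
- spanner: Bystander: steel spanner, 190 mm long, lying flat.
- jigger: Bystander: steel hourglass jigger, 45 mm diameter, 80 mm tall; origin at its underside.

How it is judged:
By the outcome, as a careful person would: the job done as asked, in the order asked, and still so for the second after the job is handed in, with the robot touching nothing.
Of bell1, bell2 only 1 to 2 are there at a start; the rules pass over those that are not, and their reading is None.
At some moment in a run one of bell1, bell2, float1, float2, float3 may be knocked a few centimetres aside while the robot is not near it.
It also fails if it takes over 210 s, if anything falls off the work surface, if the arm or the gripper's body presses on something with over 40 N, if the wrist force passes 120 N, or if a joint passes its speed limit or range.

## Working session

There is one attempt and no reset: what is moved stays moved. The work goes in short steps, Python scripts to look and compute and a shell command to move; the robot and the scene stay as the last step left them, time stands still between calls to the robot, and variables do not carry over. Pictures are saved under pics/ and viewed, at most 14 in all, crops included, and the job is handed in when it is done.

```bash
mkdir -p pics; cat > h.py <<'E'
from plant import *
import numpy as np, cv2
def cam(n):
    c=camera_info(n); f=192/np.tan(np.radians(c['vfov'])/2)
    return c,np.array([[f,0,c['cx']],[0,f,c['cy']],[0,0,1]]),np.array(c['dist_coeffs'],float),np.array(c['origin']),np.array(c['rotation']).reshape(3,3)
def ray(n,uv):
    c,K,d,o,R=cam(n); p=cv2.undistortPoints(np.array(uv,float).reshape(-1,1,2),K,d).reshape(-1,2)
    return o,(np.c_[p[:,0],-p[:,1],-np.ones(len(p))])@R.T
def onplane(n,uv,z):
    o,r=ray(n,uv); return o+r*((z-o[2])/r[:,2])[:,None]
def cloud(n,dep):
    v,u=np.mgrid[:384,:512]; o,r=ray(n,np.c_[u.ravel(),v.ravel()])
    P=o+r*dep.ravel()[:,None]; P[dep.ravel()==0]=np.nan
    return P.reshape(384,512,3)
def shot(tag):
    out={}
    for n in('scene','top'):
        im,d=capture(n); cv2.imwrite(f'pics/{tag}_{n}.png',im[:,:,::-1]); out[n]=(im,d); np.savez(f'{tag}_{n}.npz',im=im,d=d)
    return out
E
python3 - <<'E'
from h import *
shot('a')
for n in('scene','top'): print(camera_info(n))
print(observe())
a=cv2.imread('pics/a_top.png');cv2.imwrite('pics/a_top2.png',cv2.resize(a,(800,600)))
a=cv2.imread('pics/a_scene.png');cv2.imwrite('pics/a_scene2.png',cv2.resize(a,(800,600)))
E
```

```text
{'vfov': 47.07169022295269, 'cx': 252.51849374473872, 'cy': 189.58070108917812, 'dist_coeffs': array([-0.00511109,  0.        ,  0.        ,  0.        ,  0.        ]), 'origin': array([ 1.38830247, -0.41958923,  0.6918524 ]), 'rotation': array([0.75008118, 0.39421347, 0.23740068, 0.47498934])}
{'vfov': 46.24744843818672, 'cx': 244.21314622428804, 'cy': 204.34302226268562, 'dist_coeffs': array([0.05480723, 0.        , 0.        , 0.        , 0.        ]), 'origin': array([0.49551726, 0.00779824, 1.29631298]), 'rotation': array([-0.70456216, -0.02629997,  0.02186328,  0.70881766])}
{'time_s': 0.1, 'joint_positions': array([-1.2356074 ,  0.33282107, -0.06469576,  1.46084656,  0.02161658,
        1.34990479, -0.08849058]), 'dq': array([ 0.00014781, -0.00041506, -0.00035079, -0.00332413, -0.00149416,
       -0.00059449,  0.0010705 ]), 'joint_efforts': array([ 1.41940545e-03, -6.26744843e+01,  4.91248292e-02, -3.92419517e+01,
        1.62455620e-02,  7.20292039e-03, -6.85573411e-06]), 'position': array([0.21879874, 0.58519421, 0.30319283]), 'orientation': array([-7.70614560e-05,  1.77927958e-01,  9.84043307e-01, -6.37259487e-04]), 'force': array([ 0.19347977, -0.40298093,  0.01455066]), 'moment': array([ 0.02682326, -0.03272724,  0.02228901]), 'finger_force': 0.0, 'grip_width': 0.08544736700326012}
```

View pics/a_top2.png

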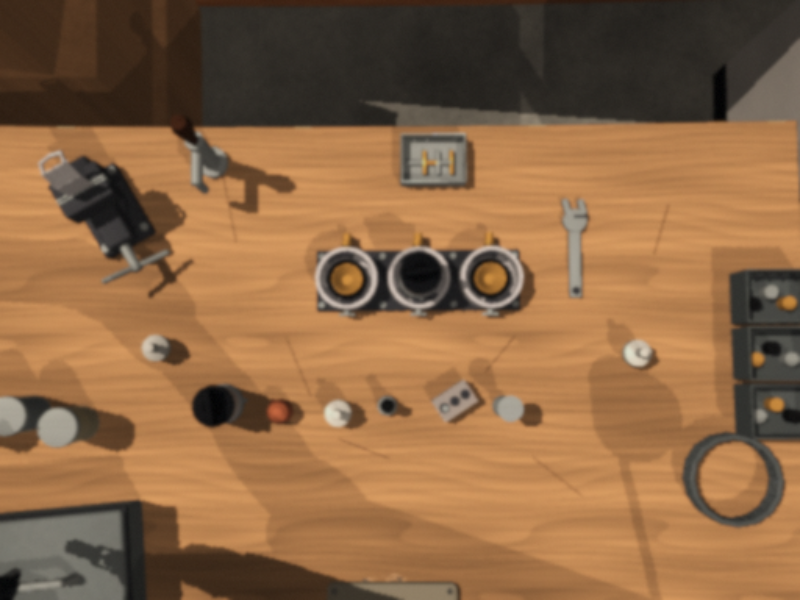

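View pics/a_scene2.png

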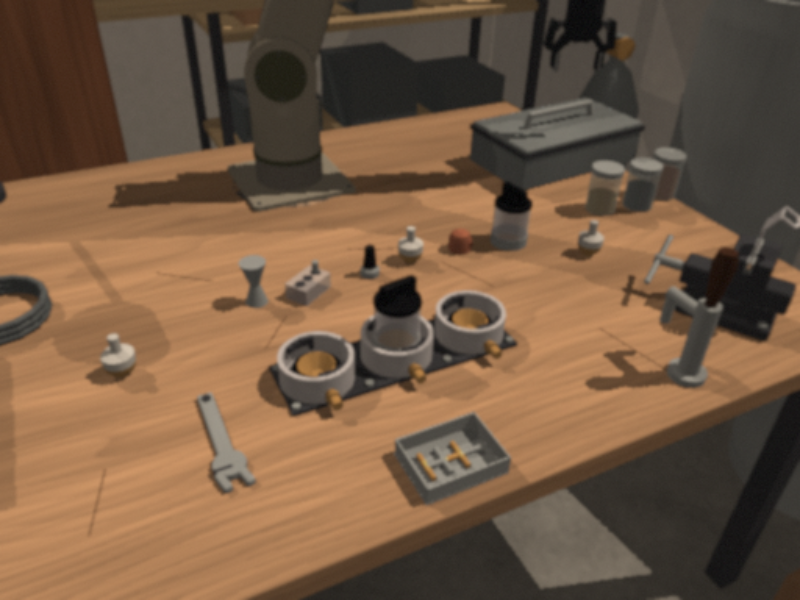

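The top view (800x600 scaling) shows the bank with its bases at (347,279), (418,277, with the locked cover) and (490,278). The second cover stands at (216,405), so there are two covers in all. The floats are at (155,348), (338,412) and (638,352). The bystanders are the red cap at (280,411), the stopper at (388,405), the block at (457,400), the jigger at (509,407) and the spanner at (574,247).

```bash
python3 - <<'E'
s=open('h.py').read()
s=s.replace("np.array(c['rotation']).reshape(3,3)","Rot.from_quat(np.array(c['rotation'])[[1,2,3,0]]).as_matrix()").replace("import numpy as np, cv2","import numpy as np, cv2\nfrom scipy.spatial.transform import Rotation as Rot\nnp.set_printoptions(precision=4,suppress=True)")
s+='''
def blobs(P,zlo,zhi,box=(0.25,0.95,-.65,.65),amin=15):
    m=((P[...,2]>zlo)&(P[...,2]<zhi)&(P[...,0]>box[0])&(P[...,0]<box[1])&(P[...,1]>box[2])&(P[...,1]<box[3])).astype(np.uint8)
    n,l,st,c=cv2.connectedComponentsWithStats(m)
    return [(c[i],st[i,4],np.median(P[l==i],0),l==i) for i in range(1,n) if st[i,4]>=amin]
'''
open('h.py','w').write(s)
E
python3 - <<'E'
from h import *
for n in('top','scene'):
    z=np.load(f'a_{n}.npz');P=cloud(n,z['d'])
    print(n)
    for c,a,p,m in blobs(P,.02,.2):
        Q=P[m]; print(c.round(1),a,p,'min',Q.min(0),'max',Q.max(0))
E
```

```text
top
[127.6 101.2] 476 [0.8651 0.324  0.1169] min [0.8066 0.3137 0.0206] max [0.895  0.3446 0.1993]
[278.8 101. ] 247 [ 0.8756 -0.0861  0.0288] min [ 0.8318 -0.1404  0.0201] max [ 0.9257 -0.0224  0.0366]
[ 31.4 100.7] 62 [0.8316 0.541  0.1941] min [0.8131 0.5139 0.1886] max [0.8422 0.5556 0.1998]
[ 65.1 133.7] 2594 [0.7753 0.493  0.0852] min [0.6444 0.3951 0.02  ] max [0.8708 0.5711 0.1999]
[268.3 176.3] 1173 [ 0.6506 -0.0508  0.0817] min [ 0.5908 -0.1045  0.0201] max [0.7404 0.0017 0.1475]
[314.2 176.9] 1057 [ 0.6582 -0.1814  0.0325] min [ 0.5903 -0.2351  0.02  ] max [ 0.7397 -0.1263  0.0577]
[221.7 177.7] 1002 [0.6575 0.0782 0.0324] min [0.5892 0.0238 0.02  ] max [0.738  0.1329 0.0584]
[476.3 189.7] 361 [ 0.6156 -0.6191  0.0442] min [ 0.5714 -0.6498  0.02  ] max [ 0.666  -0.6147  0.0659]
[477.2 225.7] 333 [ 0.5152 -0.6186  0.0421] min [ 0.4737 -0.6495  0.02  ] max [ 0.5645 -0.6136  0.0666]
[ 99.7 222.5] 241 [0.5336 0.4154 0.0407] min [0.5123 0.3963 0.0205] max [0.5567 0.4434 0.0733]
[407.2 225.5] 246 [ 0.5197 -0.4322  0.041 ] min [ 0.4991 -0.4619  0.0209] max [ 0.541  -0.4135  0.073
[... 1963 characters left out ...]
[ 0.4418 -0.1136  0.03  ] min [ 0.4    -0.1544  0.0201] max [ 0.475  -0.07    0.0549]
[ 17.9 197.3] 383 [ 0.352  -0.5435  0.0323] min [ 0.2501 -0.5928  0.0201] max [ 0.3813 -0.5187  0.0392]
[254.3 210.6] 2136 [ 0.683  -0.0613  0.0608] min [ 0.6048 -0.1058  0.0201] max [0.7436 0.0067 0.1441]
[301.3 204.5] 1331 [0.6607 0.0785 0.0364] min [0.6016 0.0238 0.0201] max [0.7437 0.1345 0.0537]
[ 74.8 227.3] 393 [ 0.5305 -0.437   0.0394] min [ 0.5018 -0.4605  0.0204] max [ 0.5484 -0.414   0.0711]
[202.5 233.5] 1649 [ 0.6603 -0.1811  0.0356] min [ 0.6029 -0.2354  0.02  ] max [ 0.7435 -0.1249  0.0533]
[289.  289.4] 697 [ 0.8881 -0.0821  0.027 ] min [ 0.8338 -0.1401  0.02  ] max [ 0.9276 -0.0183  0.0328]
```

```bash
cat >> h.py <<'E'
def circ(Q):
    A=np.c_[2*Q[:,:2],np.ones(len(Q))]; s=np.linalg.lstsq(A,(Q[:,:2]**2).sum(1),rcond=None)[0]
    return s[0],s[1],np.sqrt(s[2]+s[0]**2+s[1]**2)
def near(P,c,r,zlo,zhi):
    Q=P.reshape(-1,3); return Q[(np.hypot(Q[:,0]-c[0],Q[:,1]-c[1])<r)&(Q[:,2]>zlo)&(Q[:,2]<zhi)]
def handle(P,c,zlo,zhi):
    Q=near(P,c,.05,zlo,zhi)[:,:2].astype(np.float32); (x,y),(w,h),a=cv2.minAreaRect(Q*1000)
    m=Q.mean(0); w_,v=np.linalg.eigh(np.cov((Q-m).T)); d=v[:,1]*np.sign(v[1,1])
    return len(Q),(x,y,w,h,a),m,np.degrees(np.arctan2(-d[0],d[1]))  # angle of long axis from +y, ccw
E
python3 - <<'E'
from h import *
for n in('top','scene'):
    z=np.load(f'a_{n}.npz');P=cloud(n,z['d'])
    print(n)
    for c in((.653,.078),(.653,-.051),(.653,-.181)):
        Q=near(P,c,.062,.046,.054); r=np.hypot(*(Q[:,:2]-c).T); Q=Q[r>.043]
        print('rim',len(Q),np.round(circ(Q),4),Q[:,:2].min(0),Q[:,:2].max(0),np.median(Q[:,2]))
    for c in((.534,.415),(.519,-.435),(.418,.093)):
        Q=near(P,c,.035,.064,.08); print('stem',len(Q),(Q.min(0)+Q.max(0))/2, Q.mean(0), 'body',(lambda B:(B.min(0)+B.max(0))/2)(near(P,c,.035,.03,.08)))
    print(handle(P,(.436,.303),.105,.13),handle(P,(.653,-.051),.125,.155))
    Q=near(P,(.436,.303),.06,.08,.095);print('cap',circ(Q),(Q.min(0)+Q.max(0))/2)
    Q=near(P,(.436,.303),.06,.105,.13);print('hz',np.percentile(Q[:,2],[50,90]))
E
```

```text
top
rim 315 [0.6553 0.0781 0.0505] [0.6013 0.0238] [0.7115 0.1329] 0.04995615911614859
rim 294 [ 0.656  -0.0514  0.0509] [ 0.6031 -0.1045] [0.7105 0.0017] 0.05020632565740091
rim 315 [ 0.655  -0.181   0.0504] [ 0.6025 -0.2351] [ 0.7096 -0.1265] 0.04977040483601969
stem 26 [0.5337 0.4201 0.069 ] [0.5337 0.4197 0.0692] body [0.5345 0.4198 0.0518]
stem 29 [ 0.5192 -0.4371  0.0691] [ 0.5198 -0.4362  0.0695] body [ 0.5199 -0.4377  0.0521]
stem 25 [0.4163 0.094  0.0692] [0.4155 0.0945 0.0699] body [0.4158 0.0948 0.0522]
(144, (432.681640625, 305.1836242675781, 58.76334762573242, 14.776768684387207, 7.540884494781494), array([0.4328, 0.3041], dtype=float32), np.float64(-81.49326282171775)) (136, (657.1322631835938, -51.052818298339844, 17.564172744750977, 59.771080017089844, 6.468087196350098), array([ 0.6553, -0.0512], dtype=float32), np.float64(8.522396014250978))
cap (np.float64(0.43284023911274394), np.float64(0.30552221374599026), np.float64(0.028066901359752695)) [0.4337 0.3047 0.0877]
hz [0.1185 0.1221]
scene
rim 355 [0.6573 0.0787 0.0512] [0.6016 0.0251] [0.714  0.1345] 0.0497463577
[... 241 characters left out ...]
ody [0.5368 0.421  0.0512]
stem 36 [ 0.5227 -0.4375  0.0678] [ 0.5238 -0.4375  0.0684] body [ 0.5251 -0.4375  0.0507]
stem 21 [0.4196 0.0948 0.068 ] [0.419  0.0941 0.0688] body [0.4185 0.0946 0.0512]
(106, (435.3414306640625, 304.4881591796875, 59.64957809448242, 16.525196075439453, 5.196169376373291), array([0.4381, 0.3025], dtype=float32), np.float64(-79.81003846669812)) (214, (659.7637939453125, -50.46603012084961, 15.968693733215332, 60.312259674072266, 7.198146820068359), array([ 0.6625, -0.0522], dtype=float32), np.float64(7.2614605963424985))
cap (np.float64(0.4382141585722715), np.float64(0.3030276651334162), np.float64(0.028297353162731496)) [0.4353 0.3048 0.0876]
hz [0.1159 0.1201]
```

```bash
cat >> h.py <<'E'
def go(*targets):
    s=observe(); p=np.array(s['position']); R=Rot.from_quat(np.array(s['orientation'])[[1,2,3,0]])
    M=R.as_matrix(); print('t',round(s['time_s'],1),'pos',p,'th',np.degrees(np.arctan2(M[1,1],M[0,1])).round(1),'F',np.array(s['force']).round(1),'w',round(s['grip_width'],4))
    for x,y,z,th in targets:
        t=np.radians(th); T=np.array([[np.sin(t),np.cos(t),0],[-np.cos(t),np.sin(t),0],[0,0,-1.]])
        l=R.inv().apply(np.array([x,y,z])-p)/.4; a=(R.inv()*Rot.from_matrix(T)).as_rotvec()/np.pi
        print((x,y,z,th),'lin',l.round(4),'ang',a.round(4))
E
python3 -c "
from h import *
go((.5355,.42,.20,38),(.5355,.42,.117,38))"
```

```text
t 0.1 pos [0.2188 0.5852 0.3032] th 69.5 F [ 0.2 -0.4  0. ] w 0.0854Traceback (most recent call last):
  File "<string>", line 3, in <module>
    go((.5355,.42,.20,38),(.5355,.42,.117,38))
    ~~^^^^^^^^^^^^^^^^^^^^^^^^^^^^^^^^^^^^^^^^
  File "h.py", line 41, in go
    l=R.inv().apply(np.array([x,y,z])-p)/.4; a=(R.inv()*Rot.from_matrix(T)).as_rotvec()/np.pi
                                                        ~~~~~~~~~~~~~~~^^^
  File "scipy/spatial/transform/_rotation.pyx", line 1143, in scipy.spatial.transform._rotation.Rotation.from_matrix
ValueError: Non-positive determinant (left-handed or null coordinate frame) in rotation matrix 0: [[ 0.6157  0.788   0.    ]
 [-0.788   0.6157  0.    ]
 [ 0.      0.     -1.    ]].
```

```bash
sed -i 's/\[\[np.sin(t),np.cos(t),0\],\[-np.cos(t),np.sin(t),0\]/[[-np.sin(t),np.cos(t),0],[np.cos(t),np.sin(t),0]/' h.py
python3 -c "
from h import *
go((.5355,.42,.20,38),(.5355,.42,.117,38))"
```

```text
t 0.1 pos [0.2188 0.5852 0.3032] th 69.5 F [ 0.2 -0.4  0. ] w 0.0854
(0.5355, 0.42, 0.2, 38) lin [-0.8862 -0.1093  0.2582] ang [-0.0004  0.0001  0.175 ]
(0.5355, 0.42, 0.117, 38) lin [-0.8862 -0.109   0.4657] ang [-0.0004  0.0001  0.175 ]
```

```bash
python3 -m jog '[{"linear":[-0.886,-0.109,0.1],"angular":[0,0,0.175],"grip":-1},{"linear":[-0.886,-0.109,0.1],"angular":[0,0,0.175],"grip":-1},{"linear":[-0.886,-0.109,0.1],"angular":[0,0,0.175],"grip":-1},{"linear":[-0.886,-0.109,0.1],"angular":[0,0,0.175],"grip":-1},{"linear":[-0.886,-0.109,0.1],"angular":[0,0,0.175],"grip":-1},{"linear":[-0.886,-0.109,0.1],"angular":[0,0,0.175],"grip":-1},{"linear":[-0.886,-0.109,0.1],"angular":[0,0,0.175],"grip":-1},{"linear":[-0.886,-0.109,0.258],"angular":[0,0,0.175],"grip":-1},{"linear":[-0.886,-0.109,0.258],"angular":[0,0,0.175],"grip":-1},{"linear":[-0.886,-0.109,0.258],"angular":[0,0,0.175],"grip":-1},{"linear":[-0.886,-0.109,0.258],"angular":[0,0,0.175],"grip":-1}]'
python3 -c "
from h import *
go((.5355,.42,.117,38));print(observe()['joint_positions'])"
```

```text
time_s: 1.48
position: [0.5362, 0.4214, 0.2035]
orientation: [0.001, 0.438, 0.899, 0.002]
force: [-0.4, 0.4, 0.2]
grip_width: 0.0856
finger_force: 0.0
t 1.5 pos [0.5362 0.4214 0.2035] th 38.0 F [-0.4  0.4  0.2] w 0.0856
(0.5355, 0.42, 0.117, 38) lin [-0.0017 -0.0042  0.2162] ang [ 0.0012 -0.0001  0.0001]
[-0.8481  0.5184  0.1616  1.426  -0.0858  1.2003 -0.013 ]
```

```bash
python3 -m jog '[{"linear":[0,0,0.1],"angular":[0,0,0],"grip":-1},{"linear":[0,0,0.2075],"angular":[0,0,0],"grip":-1},{"linear":[0,0,0.2075],"angular":[0,0,0],"grip":-1},{"linear":[0,0,0.2075],"angular":[0,0,0],"grip":-1},{"linear":[0,0,0.2075],"angular":[0,0,0],"grip":-1}]'
python3 -m jog '[{"linear":[0,0,0],"angular":[0,0,0],"grip":1},{"linear":[0,0,0],"angular":[0,0,0],"grip":1},{"linear":[0,0,0],"angular":[0,0,0],"grip":1},{"linear":[0,0,0],"angular":[0,0,0],"grip":1},{"linear":[0,0,0],"angular":[0,0,0],"grip":1},{"linear":[0,0,0],"angular":[0,0,0],"grip":1},{"linear":[0,0,0],"angular":[0,0,0],"grip":1},{"linear":[0,0,0],"angular":[0,0,0],"grip":1}]'
python3 -c "
from h import *
go((.656,.078,.24,7))"
```

```text
time_s: 2.1
position: [0.5366, 0.4213, 0.1205]
orientation: [0.001, 0.438, 0.899, 0.002]
force: [0.5, 0.0, 0.2]
grip_width: 0.0858
finger_force: 0.0
time_s: 3.1
position: [0.5357, 0.4206, 0.1183]
orientation: [0.0, 0.438, 0.899, 0.0]
force: [-0.9, -1.5, 4.7]
grip_width: 0.0138
finger_force: 74.5
t 3.1 pos [0.5357 0.4206 0.1183] th 38.0 F [-0.9 -1.5  4.7] w 0.0138
(0.656, 0.078, 0.24, 7) lin [-0.8601 -0.2901 -0.3045] ang [ 0.0001 -0.0001  0.1722]
```

```bash
python3 -m jog '[{"linear":[0,0,-0.15],"angular":[0,0,0],"grip":1},{"linear":[0,0,-0.3],"angular":[0,0,0],"grip":1},{"linear":[-0.86,-0.29,-0.3],"angular":[0,0,0.172],"grip":1},{"linear":[-0.86,-0.29,-0.3],"angular":[0,0,0.172],"grip":1},{"linear":[-0.86,-0.29,-0.3],"angular":[0,0,0.172],"grip":1},{"linear":[-0.86,-0.29,-0.3],"angular":[0,0,0.172],"grip":1},{"linear":[-0.86,-0.29,-0.3],"angular":[0,0,0.172],"grip":1},{"linear":[-0.86,-0.29,-0.3],"angular":[0,0,0.172],"grip":1},{"linear":[-0.86,-0.29,-0.3],"angular":[0,0,0.172],"grip":1},{"linear":[-0.86,-0.29,-0.3],"angular":[0,0,0.172],"grip":1},{"linear":[-0.86,-0.29,-0.3],"angular":[0,0,0.172],"grip":1},{"linear":[-0.86,-0.29,-0.3],"angular":[0,0,0.172],"grip":1},{"linear":[-0.86,-0.29,-0.3],"angular":[0,0,0.172],"grip":1},{"linear":[-0.86,-0.29,-0.15],"angular":[0,0,0.172],"grip":1}]'
python3 - <<'E'
from h import *
go((.6563,.0784,.1345,7))
shot('b')
a=cv2.imread('pics/b_scene.png');b=cv2.imread('pics/b_top.png');cv2.imwrite('pics/b.png',np.hstack([cv2.resize(a[80:300,150:400],(400,352)),cv2.resize(b[100:320,100:350],(400,352))]))
E
```

```text
time_s: 4.85
position: [0.6588, 0.0786, 0.1819]
orientation: [0.003, 0.662, 0.749, 0.004]
force: [0.6, 1.2, -2.0]
grip_width: 0.0138
finger_force: 73.3
t 4.8 pos [0.6588 0.0786 0.1819] th 7.1 F [ 0.6  1.2 -2. ] w 0.0138
(0.6563, 0.0784, 0.1345, 7) lin [ 0.0001 -0.0075  0.1185] ang [ 0.0032 -0.0003  0.0004]
```

View pics/b.png

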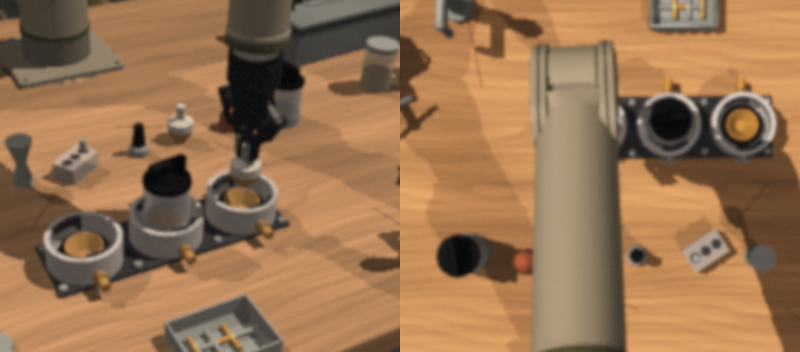

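The left crop shows the float in the gripper just above base1, at crop pixel (243,165). I'll lower it and release.

```bash
python3 -m jog '[{"linear":[0,0,0.06],"angular":[0,0,0],"grip":1},{"linear":[0,0,0.106],"angular":[0,0,0],"grip":1},{"linear":[0,0,0.106],"angular":[0,0,0],"grip":1},{"linear":[0,0,0.106],"angular":[0,0,0],"grip":1},{"linear":[0,0,0.106],"angular":[0,0,0],"grip":1},{"linear":[0,0,0.106],"angular":[0,0,0],"grip":-1},{"linear":[0,0,0.106],"angular":[0,0,0],"grip":-1},{"linear":[0,0,0.106],"angular":[0,0,0],"grip":-1},{"linear":[0,0,0.106],"angular":[0,0,0],"grip":-1},{"linear":[0,0,0.106],"angular":[0,0,0],"grip":-1},{"linear":[0,0,-0.05],"angular":[0,0,0],"grip":-1},{"linear":[0,0,-0.2],"angular":[0,0,0],"grip":-1},{"linear":[0,0,-0.2],"angular":[0,0,0],"grip":-1},{"linear":[0,0,-0.2],"angular":[0,0,0],"grip":-1},{"linear":[0,0,-0.2],"angular":[0,0,0],"grip":-1},{"linear":[0,0,-0.2],"angular":[0,0,0],"grip":-1},{"linear":[0,0,-0.2],"angular":[0,0,0],"grip":-1}]'
python3 - <<'E'
from h import *
go((.6568,-.0513,.257,7),(.6568,-.0513,.189,7),(.418,.0945,.257,7),(.418,.0945,.2,7))
E
```

```text
time_s: 7.08
position: [0.6558, 0.0779, 0.257]
orientation: [-0.0, 0.662, 0.749, -0.0]
force: [-0.0, -0.3, -0.1]
grip_width: 0.0853
finger_force: 0.0
t 7.1 pos [0.6558 0.0779 0.257 ] th 7.0 F [-0.  -0.3 -0.1] w 0.0853
(0.6568, -0.0513, 0.257, 7) lin [-0.321  -0.0371  0.0002] ang [-0.0003  0.0001  0.0002]
(0.6568, -0.0513, 0.189, 7) lin [-0.3209 -0.0369  0.1702] ang [-0.0003  0.0001  0.0002]
(0.418, 0.0945, 0.257, 7) lin [ 0.1139 -0.5849  0.0007] ang [-0.0003  0.0001  0.0002]
(0.418, 0.0945, 0.2, 7) lin [ 0.1139 -0.5848  0.1432] ang [-0.0003  0.0001  0.0002]
```

```bash
python3 -m jog '[{"linear":[-0.321,-0.037,0],"angular":[0,0,0],"grip":-1},{"linear":[-0.321,-0.037,0],"angular":[0,0,0],"grip":-1},{"linear":[-0.321,-0.037,0],"angular":[0,0,0],"grip":-1},{"linear":[-0.321,-0.037,0],"angular":[0,0,0],"grip":-1},{"linear":[-0.321,-0.037,0.1],"angular":[0,0,0],"grip":-1},{"linear":[-0.321,-0.037,0.171],"angular":[0,0,0],"grip":-1},{"linear":[-0.321,-0.037,0.171],"angular":[0,0,0],"grip":-1},{"linear":[-0.321,-0.037,0.171],"angular":[0,0,0],"grip":-1},{"linear":[-0.321,-0.037,0.171],"angular":[0,0,0],"grip":-1},{"linear":[-0.321,-0.037,0.171],"angular":[0,0,0],"grip":1},{"linear":[-0.321,-0.037,0.171],"angular":[0,0,0],"grip":1},{"linear":[-0.321,-0.037,0.171],"angular":[0,0,0],"grip":1},{"linear":[-0.321,-0.037,0.171],"angular":[0,0,0],"grip":1},{"linear":[-0.321,-0.037,0.171],"angular":[0,0,0],"grip":1},{"linear":[-0.321,-0.037,0.171],"angular":[0,0,0],"grip":1},{"linear":[-0.321,-0.037,0.171],"angular":[0,0,0],"grip":1},{"linear":[-0.321,-0.037,0.171],"angular":[0,0,0],"grip":1}]'
python3 - <<'E'
from h import *
go();print(observe()['moment'])
E
```

```text
time_s: 9.2
position: [0.657, -0.0514, 0.1895]
orientation: [0.0, 0.662, 0.749, 0.0]
force: [-0.4, 0.6, 2.9]
grip_width: 0.0129
finger_force: 60.4
t 9.2 pos [ 0.657  -0.0514  0.1895] th 7.0 F [-0.4  0.6  2.9] w 0.0129
[-0.1153  0.0563 -0.1008]
```

```bash
python3 -m jog '[{"linear":[0,0,0],"angular":[0,0,-0.05],"grip":1},{"linear":[0,0,0],"angular":[0,0,-0.1],"grip":1},{"linear":[0,0,0],"angular":[0,0,-0.15],"grip":1},{"linear":[0,0,-0.002],"angular":[0,0,-0.2],"grip":1},{"linear":[0,0,-0.004],"angular":[0,0,-0.25],"grip":1},{"linear":[0,0,-0.006],"angular":[0,0,-0.3],"grip":1},{"linear":[0,0,-0.008],"angular":[0,0,-0.35],"grip":1},{"linear":[0,0,-0.008],"angular":[0,0,-0.38],"grip":1},{"linear":[0,0,-0.008],"angular":[0,0,-0.38],"grip":1},{"linear":[0,0,-0.008],"angular":[0,0,-0.38],"grip":1},{"linear":[0,0,-0.008],"angular":[0,0,-0.38],"grip":1},{"linear":[0,0,-0.03],"angular":[0,0,-0.38],"grip":1},{"linear":[0,0,-0.06],"angular":[0,0,-0.38],"grip":1},{"linear":[0,0,-0.06],"angular":[0,0,-0.38],"grip":1}]'
python3 - <<'E'
from h import *
go();print(observe()['moment'])
shot('c')
a=cv2.imread('pics/c_scene.png');cv2.imwrite('pics/c.png',cv2.resize(a[80:300,150:400],(750,600)))
E
```

```text
time_s: 10.95
position: [0.6576, -0.0512, 0.215]
orientation: [0.001, 0.127, 0.992, 0.0]
force: [0.0, 0.2, -2.7]
grip_width: 0.0128
finger_force: 59.6
t 10.9 pos [ 0.6576 -0.0512  0.215 ] th 75.4 F [ 0.   0.2 -2.7] w 0.0128
[-0.0121  0.0252 -0.0091]
```

View pics/c.png

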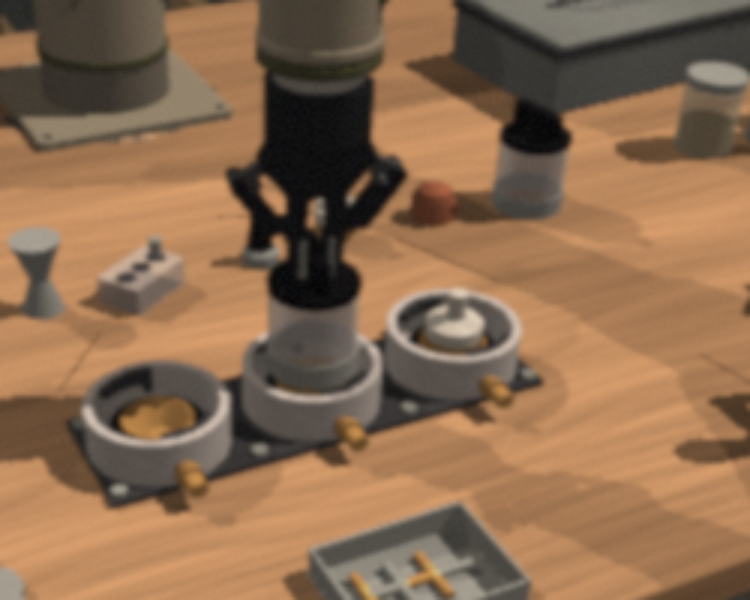

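The image shows the float seated in base1 (458,320) and the cover lifted out of base2 (314,320). The float clears the way, so I'll carry the cover to base1.

```bash
python3 -m jog '[{"linear":[0,0,-0.12],"angular":[0,0,0],"grip":1},{"linear":[0,0,-0.25],"angular":[0,0,0],"grip":1},{"linear":[0,0,-0.25],"angular":[0,0,0],"grip":1},{"linear":[0.041,0.157,-0.25],"angular":[0,0,0],"grip":1},{"linear":[0.082,0.3145,-0.25],"angular":[0,0,0],"grip":1},{"linear":[0.082,0.3145,-0.25],"angular":[0,0,0],"grip":1},{"linear":[0.082,0.3145,-0.25],"angular":[0,0,0],"grip":1},{"linear":[0.082,0.3145,-0.25],"angular":[0,0,0],"grip":1},{"linear":[0.082,0.3145,-0.25],"angular":[0,0,0],"grip":1},{"linear":[0.082,0.3145,-0.25],"angular":[0,0,0],"grip":1}]'
python3 - <<'E'
from h import *
go((.6566,.0785,.3126,75.4))
E
```

```text
time_s: 12.3
position: [0.6569, 0.0779, 0.3133]
orientation: [0.0, 0.127, 0.992, -0.0]
force: [-0.3, 0.3, -3.1]
grip_width: 0.0127
finger_force: 59.8
t 12.3 pos [0.6569 0.0779 0.3133] th 75.4 F [-0.3  0.3 -3.1] w 0.0127
(0.6566, 0.0785, 0.3126, 75.4) lin [0.0012 0.0013 0.0017] ang [-0.      0.     -0.0002]
```

Descend to just over the resting height (about 0.193) in stages.

```bash
python3 -m jog '[{"linear":[0,0.001,0.08],"angular":[0,0,0],"grip":1},{"linear":[0,0.001,0.15],"angular":[0,0,0],"grip":1},{"linear":[0,0.001,0.2],"angular":[0,0,0],"grip":1},{"linear":[0,0.001,0.24],"angular":[0,0,0],"grip":1},{"linear":[0,0.001,0.27],"angular":[0,0,0],"grip":1},{"linear":[0,0.001,0.29],"angular":[0,0,0],"grip":1},{"linear":[0,0.001,0.3],"angular":[0,0,0],"grip":1},{"linear":[0,0.001,0.3],"angular":[0,0,0],"grip":1},{"linear":[0,0.001,0.3],"angular":[0,0,0],"grip":1},{"linear":[0,0.001,0.3],"angular":[0,0,0],"grip":1}]'
python3 - <<'E'
from h import *
go()
shot('d')
a=cv2.imread('pics/d_scene.png');cv2.imwrite('pics/d.png',cv2.resize(a[100:300,200:400],(600,600)))
E
```

```text
time_s: 13.55
position: [0.6571, 0.0792, 0.1937]
orientation: [0.0, 0.127, 0.992, 0.0]
force: [0.2, -1.2, -3.3]
grip_width: 0.0131
finger_force: 59.7
t 13.6 pos [0.6571 0.0792 0.1937] th 75.4 F [ 0.2 -1.2 -3.3] w 0.0131
```

View pics/d.png

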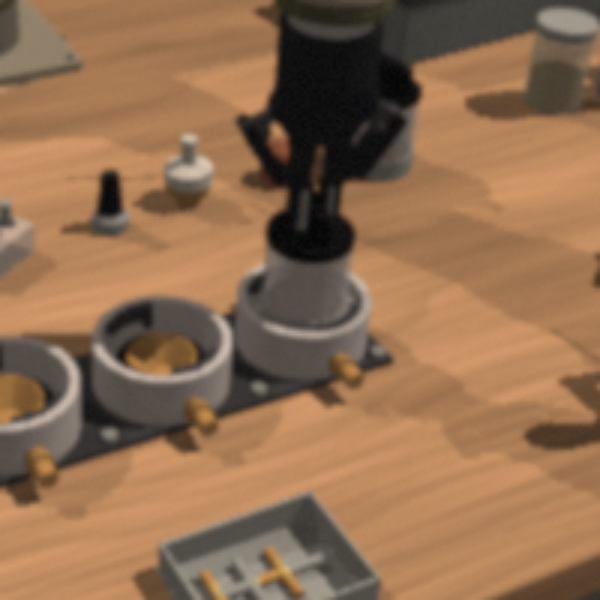

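The cover stands inside base1 around (307,270). Next I press it down about 4 mm and turn it clockwise to about 5° short of the stop, then check.

```bash
python3 -m jog '[{"linear":[0,0,0.006],"angular":[0,0,0],"grip":1},{"linear":[0,0,0.013],"angular":[0,0,0],"grip":1},{"linear":[0,0,0.013],"angular":[0,0,0.05],"grip":1},{"linear":[0,0,0.013],"angular":[0,0,0.1],"grip":1},{"linear":[0,0,0.013],"angular":[0,0,0.15],"grip":1},{"linear":[0,0,0.013],"angular":[0,0,0.2],"grip":1},{"linear":[0,0,0.013],"angular":[0,0,0.25],"grip":1},{"linear":[0,0,0.013],"angular":[0,0,0.3],"grip":1},{"linear":[0,0,0.013],"angular":[0,0,0.35],"grip":1},{"linear":[0,0,0.013],"angular":[0,0,0.38],"grip":1},{"linear":[0,0,0.013],"angular":[0,0,0.39],"grip":1},{"linear":[0,0,0.013],"angular":[0,0,0.39],"grip":1},{"linear":[0,0,0.013],"angular":[0,0,0.39],"grip":1}]'
python3 - <<'E'
from h import *
go();print(observe()['moment'])
E
```

```text
time_s: 15.28
position: [0.6574, 0.0788, 0.189]
orientation: [0.001, 0.674, 0.739, 0.0]
force: [-1.1, -0.5, 5.1]
grip_width: 0.013
finger_force: 60.9
t 15.3 pos [0.6574 0.0788 0.189 ] th 5.2 F [-1.1 -0.5  5.1] w 0.013
[-0.3472  0.4062  0.0163]
```

```bash
python3 -m jog '[{"linear":[0,0,0],"angular":[0,0,0.015],"grip":1},{"linear":[0,0,0],"angular":[0,0,0.025],"grip":1},{"linear":[0,0,0],"angular":[0,0,0.03],"grip":1},{"linear":[0,0,0],"angular":[0,0,0.035],"grip":1},{"linear":[0,0,0],"angular":[0,0,0.04],"grip":1},{"linear":[0,0,0],"angular":[0,0,0.04],"grip":1},{"linear":[0,0,0],"angular":[0,0,0.04],"grip":1}]'
python3 - <<'E'
from h import *
go();print(observe()['moment'],observe()['joint_efforts'])
E
```

```text
time_s: 16.15
position: [0.6575, 0.0792, 0.189]
orientation: [0.001, 0.719, 0.695, 0.001]
force: [-1.5, -1.4, 5.1]
grip_width: 0.0131
finger_force: 62.9
t 16.1 pos [0.6575 0.0792 0.189 ] th -1.9 F [-1.5 -1.4  5.1] w 0.0131
[-0.276   0.3459  0.707 ] [  0.2195 -64.6109   8.3622 -34.4036  -0.5556  -0.4036  -0.7408]
```

```bash
python3 -m jog '[{"linear":[0,0,0],"angular":[0,0,0],"grip":-1},{"linear":[0,0,0],"angular":[0,0,0],"grip":-1},{"linear":[0,0,0],"angular":[0,0,0],"grip":-1},{"linear":[0,0,0],"angular":[0,0,0],"grip":-1},{"linear":[0,0,0],"angular":[0,0,0],"grip":-1},{"linear":[0,0,-0.1],"angular":[0,0,0],"grip":-1},{"linear":[0,0,-0.2],"angular":[0,0,0],"grip":-1},{"linear":[-0.1,-0.3,-0.2],"angular":[0,0,0],"grip":-1},{"linear":[-0.1,-0.5,-0.2],"angular":[0,0,0],"grip":-1},{"linear":[-0.1,-0.5,-0.2],"angular":[0,0,0],"grip":-1},{"linear":[-0.1,-0.5,-0.2],"angular":[0,0,0],"grip":-1},{"linear":[-0.1,-0.5,-0.2],"angular":[0,0,0],"grip":-1},{"linear":[-0.1,-0.5,-0.2],"angular":[0,0,0],"grip":-1}]'
cat > look.py <<'E'
from h import *; import sys
o=shot(sys.argv[1]); go()
for n in('top','scene'):
    P=cloud(n,o[n][1]); print(n)
    for c,a,p,m in blobs(P,.03,.09,(.36,.58,-.55,.5)):
        Q=P[m]; T=Q[Q[:,2]>.064]; print('obj',a,(Q.min(0)+Q.max(0))/2,'top',Q[:,2].max().round(3),(T.min(0)+T.max(0))/2 if len(T) else '')
    for c in((.6568,.0785),(.6568,-.0513),(.6568,-.181),(.434,.305)):
        for z in((.108,.16),):
            Q=near(P,c,.05,*z)
            if len(Q)>30: k,r,m,a=handle(P,c,*z); print('handle',c,k,np.round(r,1),a.round(1),np.percentile(Q[:,2],[50,90]).round(4))
E
python3 look.py e
```

```text
time_s: 17.77
position: [0.4565, 0.0461, 0.2684]
orientation: [0.0, 0.719, 0.695, 0.0]
force: [0.1, -0.3, -0.0]
grip_width: 0.0855
finger_force: 0.0
t 17.9 pos [0.4565 0.0461 0.268 ] th -2.0 F [-0.   0.6 -1. ] w 0.0854
top
obj 234 [ 0.5199 -0.4382  0.0525] top 0.075 [ 0.5192 -0.4368  0.0699]
obj 227 [ 0.4379 -0.113   0.043 ] top 0.056 
obj 197 [0.4338 0.2943 0.06  ] top 0.09 [0.4338 0.2943 0.0775]
obj 25 [0.4459 0.3309 0.0877] top 0.09 [0.4459 0.3309 0.0877]
obj 217 [ 0.425  -0.2043  0.0807] top 0.086 [ 0.425  -0.2043  0.0807]
obj 156 [0.4188 0.1999 0.0383] top 0.047 
obj 28 [0.4195 0.3294 0.0883] top 0.09 [0.4195 0.3294 0.0883]
handle (0.6568, 0.0785) 539 [656.3  78.8  67.3  69.3   0.2] 11.2 [0.1137 0.1418]
handle (0.434, 0.305) 138 [432.7 305.   58.8  13.9   7.8] -81.6 [0.1188 0.122 ]
scene
obj 453 [0.4432 0.3043 0.06  ] top 0.09 [0.4426 0.3043 0.0771]
obj 182 [0.4175 0.0943 0.0509] top 0.072 [0.4191 0.0952 0.0681]
obj 85 [0.425  0.1991 0.0373] top 0.045 
obj 85 [0.4294 0.007  0.0448] top 0.059 
obj 268 [ 0.4264 -0.2033  0.0563] top 0.083 [ 0.4264 -0.2033  0.0735]
obj 165 [ 0.4395 -0.1124  0.0421] top 0.054 
obj 319 [ 0.5241 -0.4375  0.0508] top 0.072 [ 0.5224 -0.4375  0.0681]
handle (0.6568, 0.0785) 531 [666.3  74.7  70.   55.5  63.1] -8.9 [0.1186 0.1411]
handle (0.434, 0.305) 93 [436.2 304.1  59.9  15.5   8. ] -80.5 [0.1173 0.1206]
```

```bash
sed -i 's/for z in((.108,.16),)/for z in((.128,.16) if c[0]>.5 else (.108,.13),)/' look.py
python3 - <<'E'
from h import *
for n in('top','scene'):
    P=cloud(n,np.load(f'e_{n}.npz')['d']); print(handle(P,(.6568,.0785),.128,.16), 'before', handle(cloud(n,np.load(f'a_{n}.npz')['d']),(.6568,-.0513),.128,.16)[1:])
go((.4185,.0945,.2,7),(.4185,.0945,.1175,7))
E
```

```text
(133, (655.4451904296875, 78.39842987060547, 59.728389739990234, 12.6455659866333, 89.65311431884766), array([0.6552, 0.0785], dtype=float32), np.float64(-0.18887907486521818)) before ((656.250244140625, -51.168724060058594, 14.449243545532227, 59.74659729003906, 8.147476196289062), array([ 0.6553, -0.0512], dtype=float32), np.float64(8.703894870773267))
(178, (660.056884765625, 79.6085205078125, 60.7414665222168, 16.882892608642578, 89.8123779296875), array([0.6621, 0.0773], dtype=float32), np.float64(-0.8249731016298294)) before ((659.7637939453125, -50.46603012084961, 15.968693733215332, 60.312259674072266, 7.198146820068359), array([ 0.6623, -0.0517], dtype=float32), np.float64(7.291042499170527))
t 17.9 pos [0.4565 0.0461 0.268 ] th -2.0 F [-0.   0.6 -1. ] w 0.0854
(0.4185, 0.0945, 0.2, 7) lin [ 0.1178 -0.0992  0.17  ] ang [ 0.      0.0001 -0.0498]
(0.4185, 0.0945, 0.1175, 7) lin [ 0.1179 -0.0992  0.3763] ang [ 0.      0.0001 -0.0498]
```

```bash
python3 -m jog '[{"linear":[0.118,-0.099,0.1],"angular":[0,0,-0.05],"grip":-1},{"linear":[0.118,-0.099,0.17],"angular":[0,0,-0.05],"grip":-1},{"linear":[0.118,-0.099,0.17],"angular":[0,0,-0.05],"grip":-1},{"linear":[0.118,-0.099,0.17],"angular":[0,0,-0.05],"grip":-1},{"linear":[0.118,-0.099,0.28],"angular":[0,0,-0.05],"grip":-1},{"linear":[0.118,-0.099,0.375],"angular":[0,0,-0.05],"grip":-1},{"linear":[0.118,-0.099,0.375],"angular":[0,0,-0.05],"grip":-1},{"linear":[0.118,-0.099,0.375],"angular":[0,0,-0.05],"grip":-1},{"linear":[0.118,-0.099,0.375],"angular":[0,0,-0.05],"grip":-1},{"linear":[0.118,-0.099,0.375],"angular":[0,0,-0.05],"grip":1},{"linear":[0.118,-0.099,0.375],"angular":[0,0,-0.05],"grip":1},{"linear":[0.118,-0.099,0.375],"angular":[0,0,-0.05],"grip":1},{"linear":[0.118,-0.099,0.375],"angular":[0,0,-0.05],"grip":1},{"linear":[0.118,-0.099,0.375],"angular":[0,0,-0.05],"grip":1},{"linear":[0.118,-0.099,0.375],"angular":[0,0,-0.05],"grip":1},{"linear":[0.118,-0.099,0.375],"angular":[0,0,-0.05],"grip":1},{"linear":[0.118,-0.099,0.375],"angular":[0,0,-0.05],"grip":1}]'
python3 - <<'E'
from h import *
go((.6568,-.0513,.25,0),(.6568,-.0513,.135,0))
E
```

```text
time_s: 20.0
position: [0.4175, 0.0946, 0.1184]
orientation: [-0.0, 0.662, 0.749, -0.0]
force: [-3.7, -0.4, 9.0]
grip_width: 0.0142
finger_force: 67.5
t 20.0 pos [0.4175 0.0946 0.1184] th 7.0 F [-3.7 -0.4  9. ] w 0.0142
(0.6568, -0.0513, 0.25, 0) lin [-0.4352  0.5487 -0.3295] ang [-0.0003 -0.0001  0.0391]
(0.6568, -0.0513, 0.135, 0) lin [-0.4353  0.5489 -0.042 ] ang [-0.0003 -0.0001  0.0391]
```

```bash
python3 -m jog '[{"linear":[0,0,-0.15],"angular":[0,0,0],"grip":1},{"linear":[0,0,-0.32],"angular":[0,0,0],"grip":1},{"linear":[-0.22,0.27,-0.32],"angular":[0,0,0.02],"grip":1},{"linear":[-0.435,0.548,-0.32],"angular":[0,0,0.039],"grip":1},{"linear":[-0.435,0.548,-0.32],"angular":[0,0,0.039],"grip":1},{"linear":[-0.435,0.548,-0.32],"angular":[0,0,0.039],"grip":1},{"linear":[-0.435,0.548,-0.32],"angular":[0,0,0.039],"grip":1},{"linear":[-0.435,0.548,-0.32],"angular":[0,0,0.039],"grip":1},{"linear":[-0.435,0.548,-0.32],"angular":[0,0,0.039],"grip":1},{"linear":[-0.435,0.548,-0.32],"angular":[0,0,0.039],"grip":1},{"linear":[-0.435,0.548,-0.2],"angular":[0,0,0.039],"grip":1},{"linear":[-0.435,0.548,-0.12],"angular":[0,0,0.039],"grip":1},{"linear":[-0.435,0.548,-0.06],"angular":[0,0,0.039],"grip":1},{"linear":[-0.435,0.548,-0.042],"angular":[0,0,0.039],"grip":1},{"linear":[-0.435,0.548,-0.042],"angular":[0,0,0.039],"grip":1},{"linear":[-0.435,0.548,-0.042],"angular":[0,0,0.039],"grip":1},{"linear":[-0.435,0.548,-0.042],"angular":[0,0,0.039],"grip":1}]'
python3 - <<'E'
from h import *
go((.6568,-.0513,.135,0))
E
```

```text
time_s: 22.12
position: [0.6568, -0.0511, 0.1356]
orientation: [0.0, 0.707, 0.707, 0.0]
force: [1.6, -0.3, 1.5]
grip_width: 0.0142
finger_force: 67.6
t 22.1 pos [ 0.6568 -0.0511  0.1356] th 0.0 F [ 1.6 -0.3  1.5] w 0.0142
(0.6568, -0.0513, 0.135, 0) lin [-0.0006  0.      0.0015] ang [ 0.0003 -0.0001  0.0002]
```

```bash
python3 -m jog '[{"linear":[0,0,0],"angular":[0,0,0],"grip":-1},{"linear":[0,0,0],"angular":[0,0,0],"grip":-1},{"linear":[0,0,0],"angular":[0,0,0],"grip":-1},{"linear":[0,0,0],"angular":[0,0,0],"grip":-1},{"linear":[0,0,0],"angular":[0,0,0],"grip":-1},{"linear":[0,0,-0.15],"angular":[0,0,0],"grip":-1},{"linear":[0,0,-0.3],"angular":[0,0,0],"grip":-1},{"linear":[-0.3,-0.1,-0.3],"angular":[0,0,0],"grip":-1},{"linear":[-0.6,-0.2,-0.3],"angular":[0,0,0],"grip":-1},{"linear":[-0.6,-0.2,-0.3],"angular":[0,0,0],"grip":-1},{"linear":[-0.6,-0.2,-0.3],"angular":[0,0,0],"grip":-1},{"linear":[-0.6,-0.2,-0.3],"angular":[0,0,0],"grip":-1},{"linear":[-0.6,-0.2,-0.3],"angular":[0,0,0],"grip":-1},{"linear":[-0.6,-0.2,-0.3],"angular":[0,0,0],"grip":-1}]'
python3 look.py f
python3 - <<'E'
from h import *
go((.522,-.4372,.2,0),(.522,-.4372,.1175,0))
E
```

```text
time_s: 23.88
position: [0.5777, -0.2894, 0.2547]
orientation: [-0.0, 0.706, 0.708, 0.0]
force: [0.5, -0.1, -0.4]
grip_width: 0.0856
finger_force: 0.0
t 24.0 pos [ 0.5775 -0.2897  0.2547] th 0.2 F [ 0.4 -0.3 -0.1] w 0.0856
top
obj 248 [ 0.4351 -0.1129  0.043 ] top 0.056 
obj 176 [0.4351 0.2875 0.0604] top 0.09 [0.4351 0.2861 0.0776]
obj 71 [0.4287 0.3268 0.0871] top 0.09 [0.4287 0.3268 0.0871]
obj 217 [ 0.4251 -0.2044  0.0801] top 0.086 [ 0.4251 -0.2044  0.0801]
obj 155 [0.4188 0.1983 0.0387] top 0.047 
obj 54 [0.4275 0.0072 0.0469] top 0.062 
handle (0.6568, 0.0785) 134 [655.3  78.7  60.1  12.5  89.8] -0.3 [0.1406 0.1444]
handle (0.434, 0.305) 138 [432.6 305.   58.7  15.2   6.5] -81.8 [0.1187 0.1221]
scene
obj 446 [0.4379 0.3    0.06  ] top 0.09 [0.4372 0.3005 0.077 ]
obj 89 [0.4245 0.1989 0.0371] top 0.044 
obj 86 [0.43   0.0074 0.0453] top 0.06 
obj 267 [ 0.4262 -0.2035  0.0564] top 0.083 [ 0.4262 -0.2035  0.0735]
obj 166 [ 0.444  -0.1107  0.0419] top 0.054 
obj 320 [ 0.5242 -0.4375  0.0511] top 0.072 [ 0.5234 -0.4375  0.0682]
handle (0.6568, 0.0785) 183 [660.2  80.4  60.7  14.9  89.4] -1.1 [0.1388 0.1422]
handle (0.434, 0.305) 96 [437.  304.1  61.1  15.7   6.9] -80.4 [0.1169 0.1205]
t 24.0 pos [ 0.5775 -0.2897  0.2547] th 0.2 F [ 0.4 -0.3 -0.1] w 0.0856
(0.522, -0.4372, 0.2, 0) lin [-0.3685 -0.1398  0.1366] ang [ 0.     -0.0002  0.0009]
(0.522, -0.4372, 0.1175, 0) lin [-0.3686 -0.1398  0.3429] ang [ 0.     -0.0002  0.0009]
```

View pics/f_scene.png

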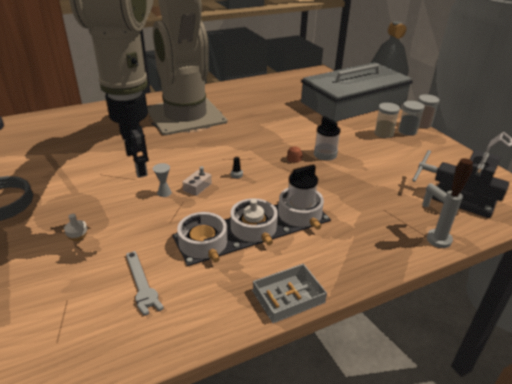

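Float 2 is seated in base2 (255,211), the cover is locked at base1 (301,195), and the last float has not moved (75,228). I'll pick it up.

```bash
python3 -m jog '[{"linear":[-0.2,-0.07,0.1],"angular":[0,0,0],"grip":-1},{"linear":[-0.365,-0.138,0.14],"angular":[0,0,0],"grip":-1},{"linear":[-0.366,-0.138,0.14],"angular":[0,0,0],"grip":-1},{"linear":[-0.366,-0.138,0.14],"angular":[0,0,0],"grip":-1},{"linear":[-0.366,-0.138,0.14],"angular":[0,0,0],"grip":-1},{"linear":[-0.366,-0.138,0.25],"angular":[0,0,0],"grip":-1},{"linear":[-0.366,-0.138,0.342],"angular":[0,0,0],"grip":-1},{"linear":[-0.366,-0.138,0.342],"angular":[0,0,0],"grip":-1},{"linear":[-0.366,-0.138,0.342],"angular":[0,0,0],"grip":-1},{"linear":[-0.366,-0.138,0.342],"angular":[0,0,0],"grip":-1},{"linear":[-0.366,-0.138,0.342],"angular":[0,0,0],"grip":1},{"linear":[-0.366,-0.138,0.342],"angular":[0,0,0],"grip":1},{"linear":[-0.366,-0.138,0.342],"angular":[0,0,0],"grip":1},{"linear":[-0.366,-0.138,0.342],"angular":[0,0,0],"grip":1},{"linear":[-0.366,-0.138,0.342],"angular":[0,0,0],"grip":1},{"linear":[-0.366,-0.138,0.342],"angular":[0,0,0],"grip":1},{"linear":[-0.366,-0.138,0.342],"angular":[0,0,0],"grip":1},{"linear":[-0.366,-0.138,0.342],"angular":[0,0,0],"grip":1}]'
python3 - <<'E'
from h import *
go((.6568,-.181,.23,0),(.6568,-.181,.135,0))
E
```

```text
time_s: 26.22
position: [0.5217, -0.438, 0.1185]
orientation: [0.0, 0.707, 0.707, 0.0]
force: [-0.8, -0.1, 5.9]
grip_width: 0.0139
finger_force: 66.1
t 26.2 pos [ 0.5217 -0.438   0.1185] th 0.0 F [-0.8 -0.1  5.9] w 0.0139
(0.6568, -0.181, 0.23, 0) lin [ 0.6422  0.3382 -0.2789] ang [0.0002 0.0001 0.0001]
(0.6568, -0.181, 0.135, 0) lin [ 0.6423  0.338  -0.0414] ang [0.0002 0.0001 0.0001]
```

```bash
python3 -m jog '[{"linear":[0,0,-0.15],"angular":[0,0,0],"grip":1},{"linear":[0,0,-0.3],"angular":[0,0,0],"grip":1},{"linear":[0.32,0.17,-0.3],"angular":[0,0,0],"grip":1},{"linear":[0.642,0.338,-0.3],"angular":[0,0,0],"grip":1},{"linear":[0.642,0.338,-0.3],"angular":[0,0,0],"grip":1},{"linear":[0.642,0.338,-0.3],"angular":[0,0,0],"grip":1},{"linear":[0.642,0.338,-0.3],"angular":[0,0,0],"grip":1},{"linear":[0.642,0.338,-0.3],"angular":[0,0,0],"grip":1},{"linear":[0.642,0.338,-0.3],"angular":[0,0,0],"grip":1},{"linear":[0.642,0.338,-0.2],"angular":[0,0,0],"grip":1},{"linear":[0.642,0.338,-0.12],"angular":[0,0,0],"grip":1},{"linear":[0.642,0.338,-0.06],"angular":[0,0,0],"grip":1},{"linear":[0.642,0.338,-0.042],"angular":[0,0,0],"grip":1},{"linear":[0.642,0.338,-0.042],"angular":[0,0,0],"grip":1},{"linear":[0.642,0.338,-0.042],"angular":[0,0,0],"grip":1},{"linear":[0.642,0.338,-0.042],"angular":[0,0,0],"grip":1}]'
python3 - <<'E'
from h import *
go((.6568,-.181,.135,0))
E
```

```text
time_s: 28.22
position: [0.6568, -0.1814, 0.1353]
orientation: [0.0, 0.707, 0.707, 0.0]
force: [3.2, 1.2, -0.1]
grip_width: 0.0143
finger_force: 65.7
t 28.2 pos [ 0.6568 -0.1814  0.1353] th -0.0 F [ 3.2  1.2 -0.1] w 0.0143
(0.6568, -0.181, 0.135, 0) lin [0.0009 0.     0.0008] ang [ 0.0003  0.0001 -0.0001]
```

Release, rise, and move back toward the bench cover; then look.

```bash
python3 -m jog '[{"linear":[0,0,0],"angular":[0,0,0],"grip":-1},{"linear":[0,0,0],"angular":[0,0,0],"grip":-1},{"linear":[0,0,0],"angular":[0,0,0],"grip":-1},{"linear":[0,0,0],"angular":[0,0,0],"grip":-1},{"linear":[0,0,0],"angular":[0,0,0],"grip":-1},{"linear":[0,0,-0.15],"angular":[0,0,0],"grip":-1},{"linear":[0,0,-0.3],"angular":[0,0,0],"grip":-1},{"linear":[0,-0.15,-0.35],"angular":[0,0,0],"grip":-1},{"linear":[0.2,-0.35,-0.35],"angular":[0,0,-0.05],"grip":-1},{"linear":[0.35,-0.5,-0.35],"angular":[0,0,-0.1],"grip":-1},{"linear":[0.5,-0.55,-0.35],"angular":[0,0,-0.15],"grip":-1},{"linear":[0.65,-0.55,-0.35],"angular":[0,0,-0.2],"grip":-1},{"linear":[0.75,-0.55,-0.35],"angular":[0,0,-0.25],"grip":-1},{"linear":[0.75,-0.55,-0.35],"angular":[0,0,-0.3],"grip":-1},{"linear":[0.75,-0.55,-0.35],"angular":[0,0,-0.35],"grip":-1},{"linear":[0.75,-0.55,-0.35],"angular":[0,0,-0.4],"grip":-1},{"linear":[0.75,-0.55,-0.35],"angular":[0,0,-0.45],"grip":-1},{"linear":[0.75,-0.55,-0.35],"angular":[0,0,-0.5],"grip":-1},{"linear":[0.75,-0.55,-0.35],"angular":[0,0,-0.54],"grip":-1},{"linear":[0.75,-0.55,-0.35],"angular":[0,0,-0.545],"grip":-1}]'
python3 look.py g
python3 - <<'E'
from h import *
print(observe()['joint_positions'])
go((.4345,.3045,.257,98),(.4345,.3045,.167,98))
E
```

```text
time_s: 30.72
position: [0.4366, 0.1189, 0.275]
orientation: [0.0, -0.071, 0.997, 0.0]
force: [-0.1, -0.9, -0.3]
grip_width: 0.0855
finger_force: 0.0
t 30.8 pos [0.4365 0.119  0.275 ] th 98.0 F [-0.6  0.3 -0.9] w 0.0855
top
obj 234 [ 0.4365 -0.1128  0.0428] top 0.056 
obj 26 [0.4525 0.3284 0.0878] top 0.09 [0.4525 0.3284 0.0878]
obj 60 [0.4576 0.2943 0.061 ] top 0.09 [0.4576 0.2943 0.0774]
obj 217 [ 0.425  -0.2041  0.0799] top 0.087 [ 0.425  -0.2041  0.0799]
obj 49 [0.4208 0.3296 0.0875] top 0.09 [0.4208 0.3296 0.0875]
obj 53 [0.4275 0.0072 0.0476] top 0.064 
handle (0.6568, 0.0785) 136 [655.3  78.5  12.8  59.9   0.4] -0.4 [0.1411 0.1445]
handle (0.434, 0.305) 140 [432.6 305.3  58.9  14.7   7.3] -81.5 [0.1185 0.1217]
scene
obj 454 [0.4384 0.3013 0.06  ] top 0.09 [0.4379 0.3019 0.077 ]
obj 88 [0.4244 0.1999 0.0376] top 0.045 
obj 89 [0.43   0.0072 0.0454] top 0.06 
obj 265 [ 0.4266 -0.2034  0.0566] top 0.083 [ 0.4266 -0.2034  0.0734]
obj 169 [ 0.439  -0.1108  0.0429] top 0.056 
handle (0.6568, 0.0785) 176 [661.   79.9  60.9  15.4  89.6] -1.2 [0.1389 0.1423]
handle (0.434, 0.305) 94 [436.1 304.6  59.8  16.    7.7] -80.8 [0.117  0.1205]
[-0.6848 -0.0465  0.3114  1.9488  0.0149  1.2369  1.3315]
t 30.8 pos [0.4365 0.119  0.275 ] th 98.0 F [-0.6  0.3 -0.9] w 0.0855
(0.4345, 0.3045, 0.257, 98) lin [-0.0594  0.4601  0.045 ] ang [ 0.0001  0.     -0.0001]
(0.4345, 0.3045, 0.167, 98) lin [-0.0593  0.46    0.27  ] ang [ 0.0001  0.     -0.0001]
```

View pics/g_scene.png

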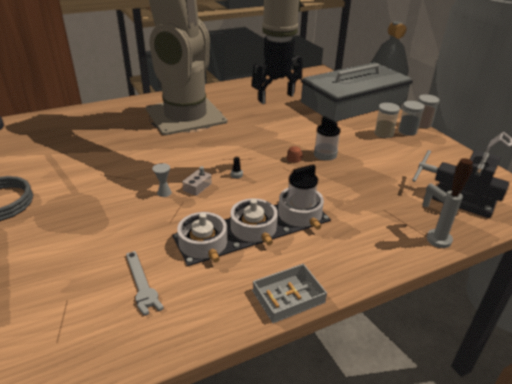

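All the floats are seated: base3 at (203,226), base2 at (255,211), and base1 under its cover at (301,200). The second cover has not moved (327,139), so I'll grip it.

```bash
python3 -m jog '[{"linear":[-0.03,0.15,0],"angular":[0,0,0],"grip":-1},{"linear":[-0.059,0.3,0],"angular":[0,0,0],"grip":-1},{"linear":[-0.059,0.46,0],"angular":[0,0,0],"grip":-1},{"linear":[-0.059,0.46,0.05],"angular":[0,0,0],"grip":-1},{"linear":[-0.059,0.46,0.05],"angular":[0,0,0],"grip":-1},{"linear":[-0.059,0.46,0.05],"angular":[0,0,0],"grip":-1},{"linear":[-0.059,0.46,0.15],"angular":[0,0,0],"grip":-1},{"linear":[-0.059,0.46,0.268],"angular":[0,0,0],"grip":-1},{"linear":[-0.059,0.46,0.268],"angular":[0,0,0],"grip":-1},{"linear":[-0.059,0.46,0.268],"angular":[0,0,0],"grip":-1},{"linear":[-0.059,0.46,0.268],"angular":[0,0,0],"grip":-1},{"linear":[-0.059,0.46,0.268],"angular":[0,0,0],"grip":1},{"linear":[-0.059,0.46,0.268],"angular":[0,0,0],"grip":1},{"linear":[-0.059,0.46,0.268],"angular":[0,0,0],"grip":1},{"linear":[-0.059,0.46,0.268],"angular":[0,0,0],"grip":1},{"linear":[-0.059,0.46,0.268],"angular":[0,0,0],"grip":1},{"linear":[-0.059,0.46,0.268],"angular":[0,0,0],"grip":1},{"linear":[-0.059,0.46,0.268],"angular":[0,0,0],"grip":1},{"linear":[-0.059,0.46,0.268],"angular":[0,0,0],"grip":1}]'
python3 - <<'E'
from h import *
go((.6568,-.181,.34,75),(.5,-.1,.34,75))
E
```

```text
time_s: 33.2
position: [0.434, 0.3046, 0.1678]
orientation: [0.0, -0.071, 0.997, 0.0]
force: [-0.6, 0.4, 3.0]
grip_width: 0.0129
finger_force: 60.2
t 33.2 pos [0.434  0.3046 0.1678] th 98.1 F [-0.6  0.4  3. ] w 0.0129
(0.6568, -0.181, 0.34, 75) lin [-0.3801 -1.2804 -0.4307] ang [0.0001 0.     0.1284]
(0.5, -0.1, 0.34, 75) lin [-0.0206 -1.0246 -0.4307] ang [0.0001 0.     0.1284]
```

```bash
python3 -m jog '[{"linear":[0,0,-0.15],"angular":[0,0,0],"grip":1},{"linear":[0,0,-0.3],"angular":[0,0,0],"grip":1},{"linear":[0,0,-0.43],"angular":[0,0,0],"grip":1},{"linear":[0,-0.15,-0.43],"angular":[0,0,0.03],"grip":1},{"linear":[-0.02,-0.3,-0.43],"angular":[0,0,0.06],"grip":1},{"linear":[-0.04,-0.45,-0.43],"angular":[0,0,0.1],"grip":1},{"linear":[-0.056,-0.6,-0.43],"angular":[0,0,0.128],"grip":1},{"linear":[-0.056,-0.777,-0.43],"angular":[0,0,0.128],"grip":1},{"linear":[-0.056,-0.777,-0.43],"angular":[0,0,0.128],"grip":1},{"linear":[-0.056,-0.777,-0.43],"angular":[0,0,0.128],"grip":1},{"linear":[-0.056,-0.777,-0.43],"angular":[0,0,0.128],"grip":1},{"linear":[-0.056,-0.777,-0.43],"angular":[0,0,0.128],"grip":1},{"linear":[-0.056,-0.777,-0.43],"angular":[0,0,0.128],"grip":1}]'
python3 - <<'E'
from h import *
go((.6568,-.181,.31,75),(.6568,-.181,.194,75))
E
```

```text
time_s: 34.83
position: [0.5, 0.0008, 0.3396]
orientation: [-0.0, 0.129, 0.992, 0.0]
force: [0.0, -0.5, -3.2]
grip_width: 0.013
finger_force: 59.8
t 34.8 pos [0.5    0.0008 0.3396] th 75.2 F [ 0.  -0.5 -3.2] w 0.013
(0.6568, -0.181, 0.31, 75) lin [-0.4954 -0.3388  0.074 ] ang [ 0.     -0.      0.0009]
(0.6568, -0.181, 0.194, 75) lin [-0.4954 -0.3388  0.364 ] ang [ 0.     -0.      0.0009]
```

```bash
python3 -m jog '[{"linear":[-0.15,-0.11,0],"angular":[0,0,0],"grip":1},{"linear":[-0.3,-0.22,0],"angular":[0,0,0],"grip":1},{"linear":[-0.495,-0.339,0],"angular":[0,0,0],"grip":1},{"linear":[-0.495,-0.339,0],"angular":[0,0,0],"grip":1},{"linear":[-0.495,-0.339,0],"angular":[0,0,0],"grip":1},{"linear":[-0.495,-0.339,0],"angular":[0,0,0],"grip":1},{"linear":[-0.495,-0.339,0],"angular":[0,0,0],"grip":1},{"linear":[-0.495,-0.339,0],"angular":[0,0,0],"grip":1},{"linear":[-0.495,-0.339,0],"angular":[0,0,0],"grip":1},{"linear":[-0.495,-0.339,0.1],"angular":[0,0,0],"grip":1},{"linear":[-0.495,-0.339,0.18],"angular":[0,0,0],"grip":1},{"linear":[-0.495,-0.339,0.24],"angular":[0,0,0],"grip":1},{"linear":[-0.495,-0.339,0.29],"angular":[0,0,0],"grip":1},{"linear":[-0.495,-0.339,0.33],"angular":[0,0,0],"grip":1},{"linear":[-0.495,-0.339,0.355],"angular":[0,0,0],"grip":1},{"linear":[-0.495,-0.339,0.365],"angular":[0,0,0],"grip":1},{"linear":[-0.495,-0.339,0.365],"angular":[0,0,0],"grip":1},{"linear":[-0.495,-0.339,0.365],"angular":[0,0,0],"grip":1},{"linear":[-0.495,-0.339,0.365],"angular":[0,0,0],"grip":1}]'
python3 - <<'E'
from h import *
go((.6568,-.181,.194,75))
shot('k')
a=cv2.imread('pics/k_scene.png');cv2.imwrite('pics/k.png',cv2.resize(a[120:280,140:340],(750,600)))
E
```

```text
time_s: 37.2
position: [0.6567, -0.1819, 0.1941]
orientation: [0.0, 0.13, 0.992, 0.0]
force: [3.3, 0.1, -3.9]
grip_width: 0.013
finger_force: 59.8
t 37.2 pos [ 0.6567 -0.1819  0.1941] th 75.1 F [ 3.3  0.1 -3.9] w 0.013
(0.6568, -0.181, 0.194, 75) lin [0.0004 0.0021 0.0001] ang [0.0001 0.0003 0.0005]
```

View pics/k.png

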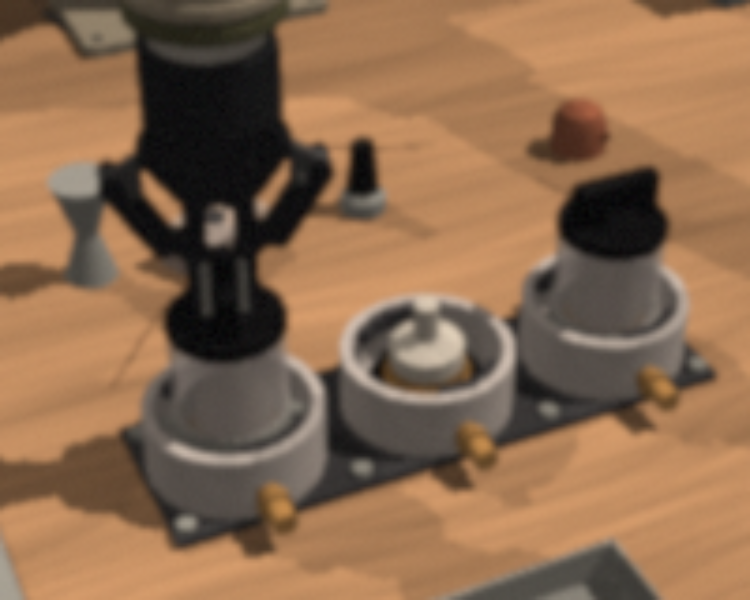

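The cover sits inside base3 at (235,390), with only a slight side force. I'll shift it 1 mm, press, and turn clockwise.

```bash
python3 -m jog '[{"linear":[-0.002,0.002,0.006],"angular":[0,0,0],"grip":1},{"linear":[-0.002,0.002,0.014],"angular":[0,0,0],"grip":1},{"linear":[-0.002,0.002,0.014],"angular":[0,0,0.05],"grip":1},{"linear":[-0.002,0.002,0.014],"angular":[0,0,0.1],"grip":1},{"linear":[-0.002,0.002,0.014],"angular":[0,0,0.15],"grip":1},{"linear":[-0.002,0.002,0.014],"angular":[0,0,0.2],"grip":1},{"linear":[-0.002,0.002,0.014],"angular":[0,0,0.25],"grip":1},{"linear":[-0.002,0.002,0.014],"angular":[0,0,0.3],"grip":1},{"linear":[-0.002,0.002,0.014],"angular":[0,0,0.35],"grip":1},{"linear":[-0.002,0.002,0.014],"angular":[0,0,0.38],"grip":1},{"linear":[-0.002,0.002,0.014],"angular":[0,0,0.39],"grip":1},{"linear":[-0.002,0.002,0.014],"angular":[0,0,0.39],"grip":1},{"linear":[-0.002,0.002,0.014],"angular":[0,0,0.39],"grip":1}]'
python3 - <<'E'
from h import *
go();print(observe()['moment'])
E
```

```text
time_s: 38.92
position: [0.6576, -0.182, 0.1891]
orientation: [0.001, 0.676, 0.736, 0.0]
force: [0.4, 0.4, 5.4]
grip_width: 0.0132
finger_force: 61.3
t 38.9 pos [ 0.6576 -0.182   0.1891] th 4.9 F [0.4 0.4 5.4] w 0.0132
[ 0.0869  0.0304 -0.0292]
```

```bash
python3 -m jog '[{"linear":[0,0,0],"angular":[0,0,0.015],"grip":1},{"linear":[0,0,0],"angular":[0,0,0.025],"grip":1},{"linear":[0,0,0],"angular":[0,0,0.03],"grip":1},{"linear":[0,0,0],"angular":[0,0,0.035],"grip":1},{"linear":[0,0,0],"angular":[0,0,0.04],"grip":1},{"linear":[0,0,0],"angular":[0,0,0.04],"grip":1},{"linear":[0,0,0],"angular":[0,0,0.04],"grip":1}]'
python3 - <<'E'
from h import *
go();print(observe()['moment'])
E
```

```text
time_s: 39.8
position: [0.6577, -0.1819, 0.1891]
orientation: [0.001, 0.721, 0.693, 0.0]
force: [-0.0, -0.3, 5.3]
grip_width: 0.0132
finger_force: 63.9
t 39.8 pos [ 0.6577 -0.1819  0.1891] th -2.2 F [-0.  -0.3  5.3] w 0.0132
[-0.0425  0.1233  1.0875]
```

The stop shows clearly (about 1.1 N m). Release, retreat, look.

```bash
python3 -m jog '[{"linear":[0,0,0],"angular":[0,0,0],"grip":-1},{"linear":[0,0,0],"angular":[0,0,0],"grip":-1},{"linear":[0,0,0],"angular":[0,0,0],"grip":-1},{"linear":[0,0,0],"angular":[0,0,0],"grip":-1},{"linear":[0,0,0],"angular":[0,0,0],"grip":-1},{"linear":[0,0,-0.1],"angular":[0,0,0],"grip":-1},{"linear":[0,0,-0.25],"angular":[0,0,0],"grip":-1},{"linear":[0,-0.15,-0.3],"angular":[0,0,0],"grip":-1},{"linear":[0,-0.3,-0.3],"angular":[0,0,0],"grip":-1},{"linear":[0,-0.5,-0.3],"angular":[0,0,0],"grip":-1},{"linear":[0,-0.5,-0.3],"angular":[0,0,0],"grip":-1},{"linear":[0,-0.5,-0.3],"angular":[0,0,0],"grip":-1},{"linear":[0,-0.5,-0.3],"angular":[0,0,0],"grip":-1},{"linear":[0,-0.5,-0.3],"angular":[0,0,0],"grip":-1}]'
python3 look.py m; python3 - <<'E'
import cv2
a=cv2.imread('pics/m_scene.png');cv2.imwrite('pics/m.png',cv2.resize(a[120:280,140:340],(750,600)))
E
```

```text
time_s: 41.55
position: [0.4583, -0.1733, 0.3082]
orientation: [0.0, 0.721, 0.693, -0.001]
force: [-0.5, 0.3, -0.5]
grip_width: 0.0854
finger_force: 0.0
t 41.6 pos [ 0.458  -0.1735  0.308 ] th -2.3 F [ 0.1  0.3 -0.6] w 0.0855
top
obj 236 [ 0.4354 -0.1153  0.0419] top 0.054 
obj 163 [0.4188 0.1995 0.0405] top 0.051 
obj 53 [0.4276 0.0072 0.0478] top 0.064 
handle (0.6568, 0.0785) 134 [655.3  78.3  13.   59.9   0.2] 0.0 [0.1408 0.1442]
handle (0.6568, -0.181) 139 [ 655.6 -180.5   58.9   13.8   89.2] -0.3 [0.1409 0.1444]
scene
obj 83 [0.4238 0.1989 0.037 ] top 0.043 
obj 87 [0.431  0.008  0.0451] top 0.06 
obj 272 [ 0.4249 -0.2037  0.0567] top 0.083 [ 0.4249 -0.2037  0.0737]
obj 182 [ 0.4383 -0.1108  0.0417] top 0.053 
handle (0.6568, 0.0785) 176 [659.9  79.4  16.3  61.3   2.9] -1.0 [0.1384 0.1426]
handle (0.6568, -0.181) 228 [ 659.8 -180.7   59.2   18.2   88.1] -1.4 [0.1385 0.1424]
```

View pics/m.png

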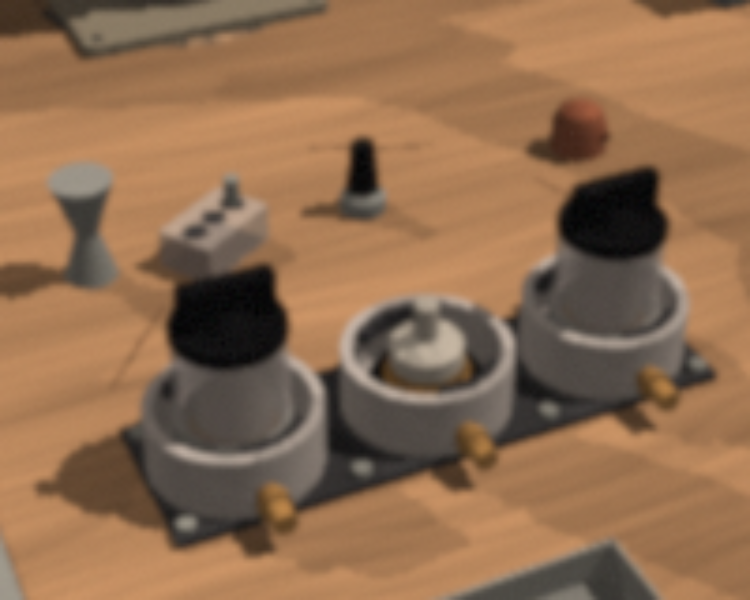

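Both covers are locked with their handles in line with the plate, at (228,300) and (612,200). The middle float is seated upright at (427,345), and the bystanders have not moved.

```bash
python3 -c "
from plant import *
print(job_done())"
```

```text
the job is handed in; nothing more can be done
None
```

The job is handed in: all three bases have a float, and both covers are locked on their stops over base1 and base3 with the handles in line with the plate. Base2 stays open because there were only two covers, and it took about 42 s of the 210 s.

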